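# Open the winder's gear cover

### The arm

A 6-joint arm with a two-finger parallel gripper is mounted at the origin on the work surface. World frame = base frame: x ahead of the robot, y to its left, z up, the work surface at z = 0. Lengths are in m, angles in rad, forces in N, time in s.
With the tool pointing down it reaches from about 0.35 to 0.975 m from the base axis. Payload 4.9 kg.
Tool frame: the origin (TCP) lies on the mounting face of the last link; the fingertips stand 173 mm ahead of it and the grasp point (between the pads) lies 155 mm ahead of it (tcp_to_grasp is the distance from the TCP to the grasp point, in m); z points along the fingers, y is the line along which they close (so a half turn about z gives the same grasp; the last joint's range is limited). The gripper opens to 85 mm and grips with 20 to 120 N. Pads are 22 mm wide; open, the fingers measure 114 mm over their backs; the gripper's body (76 mm by 85 mm) begins 54 mm behind the grasp point. The pads swing forward as they close: fully open they stand 13 mm farther back than shut.
Start: joints at [1.16, 0.053, 1.613, -0, 1.476, -0.119], TCP at [0.18, 0.599, 0.405] pointing down, gripper open.
Joint ranges: [-3.01, 3.01], [-1.01, 2.22], [0.06, 2.58], [-1.02, 4.17], [0.09, 2.62], [-3.14, 3.14]. Speed limits (rad/s): [2.57, 2.57, 3.14, 3.14, 3.14, 3.14].

### API

Orientations are given as a rotation vector (axis times angle).
In Python, from station import get_obs, get_image, calibration, finish_job, tcp_to_grasp gives the robot as it stands. The module is installed in compiled form; this text tells all that it offers.
- The arm moves only by the tool arm_command, never from a script. Its argument "plan" is a list that holds one entry, the list of rows, each a list of 6 numbers: the shift along the tool's x, y, z in cm, then the turn, a rotation vector about the tool's x, y, z in rad. A call has 1 to 12 rows; each row is the pose to reach, as a shift and turn from the pose commanded when the call began, along the tool's axes at that moment; what a row does not reach only later rows make up. A row lasts 1/12 s, in which the tool goes at most 41.7 mm and 7.16 degrees, less where a joint would pass 70% of its speed; a pose out of reach is approached as far as the arm can. A call with a gripper value outside its range is refused whole. "gripper" is the closure, from -1 (fully open) to 1 (shut), set as the call begins (left out, the last holds). The fingers move at their own pace and stop on an object; "force" is the grip in N (left out, the last holds). Time passes only in rows, so rows that repeat a pose let the fingers close. It gives the time, the measured TCP pose, the force, the opening and the grip force at its end, in the units of the state.
- get_obs(): the state, without advancing time (a new reading comes with each control period).
- get_image(name): name is "scene" or "top" or "wrist"; returns (picture, depth): 480x640x3 uint8, blue, green, red; 480x640 float32, m along the optical axis (not along the pixel's ray), 0 where there is no reading.
- calibration(name): a dict with "fx", "fy", "cx", "cy" (pixels), "pose" (4x4, takes a point from camera to world coordinates). Camera axes: x right, y up, looking along -z (the intrinsics and any distortion apply to the point x, -y, -z); pixel columns grow to the right and rows downward; lengths in m; the calibration is good to about 2 mm. A picture is of the moment at which its call begins: read the wrist's pose just before it. calibration takes no time and is no camera call; for the wrist camera it gives the pose at the moment of the call.
- finish_job(): hands the job in; it is judged then, once.
The state is a dict: "t": time; "q": joint angles; "dq": joint speeds; "effort": joint torques, N m; "tool_pos": TCP position; "tool_rot": TCP orientation; "contact_force": force on the tool from outside, world axes, zero at the start; "wrist_torque": the same for the moment, N m; "opening": finger opening in m; "grip_force": force on a finger pad.
Only numpy, scipy, OpenCV 4.12 (cv2) and the standard library are available. Lean on these libraries where they do the work, as an engineer would, in place of code of your own. Each camera call takes 0.05 s, during which the arm holds its last target. There are 200 camera calls.

### The job

Open the gear cover on the sloping front of the yarn winder so that its gears can be oiled: turn the cam lock knob beside it counter-clockwise until the sprung bolt drops into the cam's notch and lets the cover go, then lever the snapped-down cover up at its front slot with the flat pry blade (not with the fingers) and swing it right back against its stop. Afterwards lay the pry blade gently down flat on the bench, and leave the two yarn cones and the oil can standing where they are.

Things in the scene. Friction and masses are not known exactly. Their poses are not given: they have to be found in the camera images.
- winder: the drum winder, bolted down: green-grey steel gear housing, 200 deep (x), 300 wide (y); origin under its middle, its -x side faces the robot. Upright front wall; from 150 high at the front edge a panel slopes up and back at 26 degrees to a flat rear deck 216 high. A drum with a yarn cone on it sticks out 200 mm to the left (+y), up to 210 high. Panel: gear cover on the left, cam lock on the right.
- slot (a point): middle of the mouth of the pry slot, right under the middle of the cover's front edge. Axes: x up the slope (into the slot), y left, z square out of the panel. Slot parallel to the panel: 36 wide (y), 5 high (z; cover above, bright metal sill below), 30 deep to a solid end. Its sill sticks out 5 mm in front as a lip to lever on. The blade must go in inclined like the panel (26 degrees, within about 5).
- hinge (a point): middle of the cover's hinge axis, at its upper edge: 126 mm up the slope from the slot's mouth and 10 mm out from the slot's middle plane. Same axes as slot; the hinge axis is y.
- cover (a joint): angle of the gear cover, rad: 0 shut, grows as its front edge swings up and back, stop at 2.25 (a little past upright). Two sprung snaps inside hold it down: about 5 to 10 N at the front edge, out of them at 0.04. The hinge is stiff: the cover then stays where it is left, about 2 N at its edge moves it. While the bolt lies over its right edge it cannot rise.
- cover_edge (a point): middle of the top of the cover's front edge; moves with the cover. The cover is a plain grey plate 126 mm up the slope, 147 wide, 4.5 thick, flush with the panel; its underside lies 7.5 mm below the hinge axis. Axes as slot when shut.
- knob_grip (a point): point to grip on the cam lock's black bar knob, on its axis. z square out of the panel, y along the bar. Bar 44 long (y), 14 wide (x), from 18 below to 10 above this point. It turns the cam under it and stays where left. It is clamped to the cam's shaft at any angle, so it does not tell where the notch is: from the start the bolt drops after 35 to 80 degrees counter-clockwise seen from outside.
- cam_foot (a point): where the cam lock's axis meets the panel's face: 60 mm up the slope and 137 to the right (-y) of the slot. Axes as slot. The steel cam disc is 48 across with one notch 7 deep, and stands 2 to 10 mm out from the panel; knob_grip is 34 mm out. The notch's far flank is steep, but turned hard beyond it the bolt climbs out again.
- bolt (a joint): travel of the sprung steel bolt that follows the cam, m: about 0.0065 out (on the cam's rim, its nose 5 mm over the cover's right edge: locked), 0 down in the notch (cover free). It slides along the panel's y, left of the cam; with its guides it stands 14 mm out from the panel. It drops over about the last 0.3 rad; more than half down, it pulls the cam home by itself when the knob is let go.
- pry: flat pry blade lying on the bench: wooden handle 110 long (x), 26 wide (y), 20 high, origin under the handle's middle; x points along the blade, z up. The steel blade goes on from the handle's front (x = 55 mm) to x = 117: 62 long, 20 wide, 2 thick, its mid-plane 10 mm above the handle's underside. About 0.11 kg.
- pry_tip (a point): middle of the end of the pry blade, 117 mm ahead of and 10 mm above the pry's origin; same axes as the pry.
- cone_a: cream yarn cone standing on the bench, 72 across, 154 high; origin under its middle. Leave it alone.
- cone_b: tan yarn cone standing on the bench, 72 across, 134 high; origin under its middle. Leave it alone.
- oiler: steel oil can with a thin spout standing on the bench, 64 across, 115 high; origin under its middle. Leave it alone.
Mind the look-alikes: they are no part of the job. Several things look just like the pry: the one meant starts farthest to the robot's left.

How it is judged:
On the way, in this order (a step that is already met when the one before it is completed fails the run):
1. the bolt has dropped into the cam's notch (value of joint bolt below 0.0015 m), for 0.2 s.
2. the pry blade levers the cover out of its snaps (value of joint cover between 0.045 and 0.5 rad and contact force between pry and cover above 0.3 N), for 0.1 s.
3. the cover is swung back against its stop (value of joint cover above 2.1 rad), for 0.2 s.
At the end, for the whole second after the job is handed in: The bolt is still down in the cam's notch (within 1.5 mm), the cover is swung back to its stop (within about 0.15 rad), and the pry blade lies flat on the bench at rest (origin under 26 mm and tip under 22 mm high) (value of joint bolt below 0.0015 m and value of joint cover above 2.1 rad and height (world z) of pry below 0.026 m and height (world z) of pry_tip below 0.022 m and linear speed of pry below 0.02 m/s); the robot touches nothing.
It fails at once if the fingers push or pull the cover before it is out of its snaps (contact force between the fingers and cover above 1 N and value of joint cover below 0.045 rad).
It fails at once if a yarn cone or the oil can is shifted more than 30 mm or tipped over (distance of any of cone_a, cone_b, oiler from where it was at the start of the episode above 0.03 m or angle between any of cone_a, cone_b, oiler's own z axis and vertical above 0.5 rad).
It fails at once if the pry blade is dropped from more than about 30 mm (contact force between the fingers and pry below 0.05 N and linear speed of pry above 0.8 m/s).
It also fails if it takes over 66 s, if anything falls off the work surface, if the arm or the gripper's body presses on something with over 40 N, if the wrist force passes 120 N, or if a joint passes its speed limit or range.

## Working session

There is one attempt and no reset: what is moved stays moved. The work goes in short steps, Python scripts to look and compute and a tool call to move; the robot and the scene stay as the last step left them, time stands still between calls to the robot, and variables do not carry over. Pictures are saved under pics/ and viewed, at most 10 in all, crops included, and the job is handed in when it is done.

Besides the shell and the picture viewer there is one more tool, called after "Call:" as name([rows], argument=value, ...), one row to a line, values as JSON. arm_command: Moves the arm, as the interface text tells. Its arguments: {"type":"object","properties":{"plan":{"type":"array"},"gripper":{"type":"number"},"force":{"type":"number"}},"required":["plan"]}

```bash
mkdir -p pics; cat > h.py <<'E'
import numpy as np, cv2
from station import *
from scipy.spatial.transform import Rotation as R
def snap(n):
    c=calibration(n); im,d=get_image(n); np.savez('pics/last_%s.npz'%n,im=im,d=d,**{k:c[k] for k in('fx','fy','cx','cy','pose')},); return im,d,c
def cloud(d,c):
    v,u=np.mgrid[0:480,0:640]; P=np.stack([(u-c['cx'])/c['fx']*d,-(v-c['cy'])/c['fy']*d,-d],-1)
    T=np.array(c['pose']); W=P@T[:3,:3].T+T[:3,3]; W[d==0]=np.nan; return W
def load(n):
    z=np.load('pics/last_%s.npz'%n); c={k:z[k] for k in('fx','fy','cx','cy','pose')}; return z['im'],z['d'],c,cloud(z['d'],c)
E
python3 - <<'E'
from h import *
o=get_obs(); print({k:np.round(v,3) for k,v in o.items()}, tcp_to_grasp)
for n in('scene','top'):
    im,d,c=snap(n); print(c); cv2.imwrite(f'pics/{n}0.png',im)
E
```

```text
{'t': np.float64(0.0), 'q': array([ 1.16 ,  0.053,  1.614, -0.   ,  1.476, -0.119]), 'dq': array([-0.001, -0.   , -0.   ,  0.001, -0.001,  0.   ]), 'effort': array([-2.0000e-03, -3.9367e+01, -3.7018e+01, -0.0000e+00,  7.0000e-03,
       -0.0000e+00]), 'tool_pos': array([0.18 , 0.598, 0.403]), 'tool_rot': array([-4.570e-01, -3.108e+00,  3.000e-03]), 'contact_force': array([-0.295, -0.499,  0.572]), 'wrist_torque': array([-0.044, -0.02 , -0.018]), 'grip_force': np.float64(0.0), 'opening': np.float64(0.085)} 0.1547
{'fx': 570.4272242655064, 'fy': 570.4272242655064, 'cx': 316.5739685516313, 'cy': 234.24086671799068, 'pose': array([[-0.46615027, -0.47767399,  0.74466871,  1.65347547],
       [ 0.8847017 , -0.25417207,  0.39076779,  0.54619489],
       [ 0.00261438,  0.84096618,  0.54108137,  0.96013097],
       [ 0.        ,  0.        ,  0.        ,  1.        ]])}
{'fx': 445.48870745682456, 'fy': 445.48870745682456, 'cx': 317.1148875860713, 'cy': 234.98039284522343, 'pose': array([[-0.01913691,  0.98640398, -0.16322059,  0.34488202],
       [-0.99961132, -0.02218644, -0.01688091, -0.0541296 ],
       [-0.02027268,  0.1628341 ,  0.98644517,  1.37518434],
       [ 0.        ,  0.        ,  0.        ,  1.        ]])}
```

View pics/top0.png

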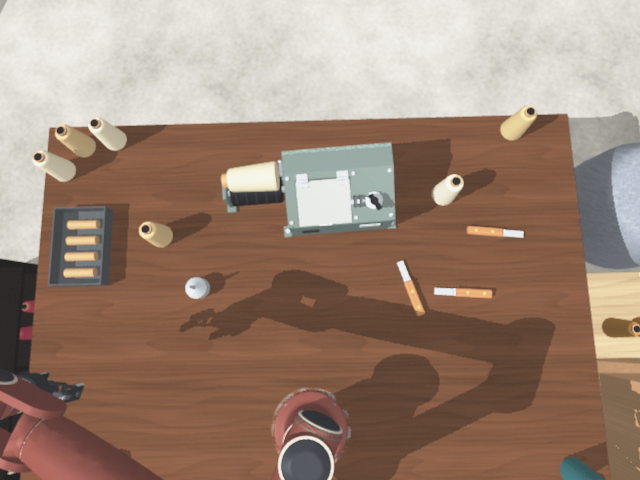

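View pics/scene0.png

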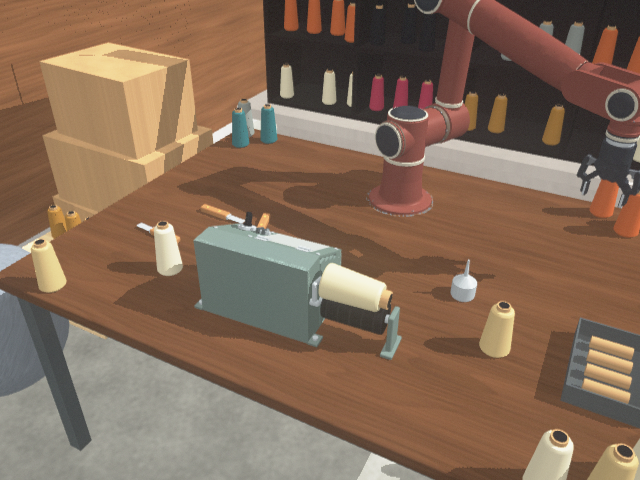

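The top view shows three pry candidates: (411,288), (463,293) and (495,232). The one farthest left (+y) is at (411,288), blade pointing up and left. The winder panel is around (340,190), its knob at (374,200), the oiler at (197,288), and the cones at (156,234) and (447,190).

```bash
python3 - <<'E'
from h import *
im,d,c,W=load('top')
hsv=cv2.cvtColor(im,cv2.COLOR_BGR2HSV)
print(hsv[300,415],hsv[293,475],im[268,403],im[200,320],im[200,374])
m=cv2.inRange(hsv,(8,120,170),(22,255,255))
n,l,s,ce=cv2.connectedComponentsWithStats(m)
for i in range(1,n):
    if s[i,4]>60 : 
        p=W[l==i]; ctr=np.nanmean(p,0); q=p[:,:2]-ctr[:2]; w,V=np.linalg.eigh(np.cov(q[~np.isnan(q[:,0])].T)); print(s[i],ctr.round(4),V[:,1].round(3),(4*np.sqrt(w)).round(3), np.nanmax(p[:,2]).round(3))
# panel plane fit: cover region
P=W[185:215,305:345].reshape(-1,3);P=P[~np.isnan(P[:,0])]
ctr=P.mean(0);n_=np.linalg.svd(P-ctr)[2][2];n_*=np.sign(n_[2]);print('panel',ctr.round(4),n_.round(4),np.degrees(np.arccos(n_[2])),np.abs((P-ctr)@n_).max())
# cones, oiler
for (u,v) in((156,234),(447,190),(197,288)):
    r=W[v-25:v+25,u-25:u+25].reshape(-1,3); r=r[r[:,2]>0.03]; print(u,v,r.min(0).round(3),r.max(0).round(3))
a=cv2.resize(im[140:240,270:410],None,fx=4,fy=4,interpolation=cv2.INTER_CUBIC)
b=cv2.resize(im[225:325,390:530],None,fx=4,fy=4,interpolation=cv2.INTER_CUBIC)
cv2.imwrite('pics/crop1.png',cv2.resize(np.vstack([a,b]),None,fx=.75,fy=.75))
E
```

```text
[ 14 120 235] [ 14 121 234] [240 239 236] [234 236 234] [64 61 60]
[467 226  36  11 232] [ 0.5715 -0.5452  0.0172] [0.107 0.994] [0.033 0.128] 0.029
[404 280  21  35 206] [ 0.3746 -0.3187  0.0172] [-0.938 -0.348] [0.031 0.124] 0.026
[456 288  36  11 224] [ 0.3825 -0.4961  0.017 ] [0.081 0.997] [0.032 0.127] 0.027
panel [ 0.641 -0.056  0.18 ] [-0.4408 -0.0232  0.8973] 26.19640967561877 0.008423055209469192
156 234 [0.547 0.421 0.03 ] [0.612 0.481 0.144]
447 190 [ 0.66  -0.452  0.03 ] [ 0.72  -0.394  0.159]
197 288 [0.386 0.301 0.03 ] [0.446 0.365 0.118]
```

View pics/crop1.png

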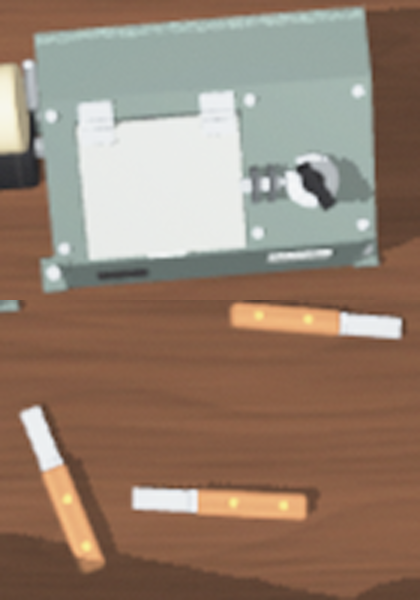

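The crop confirms the target pry, with its blade toward (30,410) in the crop. It is the leftmost of the three identical blades. Cover, hinge blocks, knob and bolt are all recognisable. Next I'll bring the wrist camera over the panel.

```bash
cat >> h.py <<'E'
def frame(yaw,inc=np.radians(26)):   # slot axes: x up slope, y left, z out
    return R.from_euler('z',yaw).as_matrix()@R.from_euler('y',-inc).as_matrix()
def tool(F,ang=0):  # tool z=-F.z, tool y=F.y turned by ang about F.z (ccw from outside)
    return F@R.from_euler('z',ang).as_matrix()@np.diag([-1.,1,-1])
def goto(grasp,Rm,off=tcp_to_grasp):
    o=get_obs(); R0=R.from_rotvec(o['tool_rot']); p=np.array(grasp)-off*Rm[:,2]
    s=R0.inv().apply(p-o['tool_pos'])*100; r=(R0.inv()*R.from_matrix(Rm)).as_rotvec()
    print('t',o['t'].round(2),'shift cm',s.round(2),'rot',r.round(4),'rows',np.linalg.norm(s)/4.17,np.linalg.norm(r)/.125)
E
python3 - <<'E'
from h import *
F=frame(np.radians(3)); c=calibration('wrist'); o=get_obs()
T=np.eye(4);T[:3,:3]=R.from_rotvec(o['tool_rot']).as_matrix();T[:3,3]=o['tool_pos'];print((np.linalg.inv(T)@c['pose']).round(3),c['fx'])
goto(np.array([.63,-.1,.18])+.34*F[:,2],tool(F),0)
E
```

```text
[[-0.     0.957  0.291  0.073]
 [ 1.     0.    -0.     0.002]
 [-0.     0.291 -0.957  0.031]
 [ 0.     0.     0.     1.   ]] 389.560109658131Traceback (most recent call last):
  File "<stdin>", line 4, in <module>
  File "h.py", line 18, in goto
    print('t',o['t'].round(2),'shift cm',s.round(2),'rot',r.round(4),'rows',np.linalg.norm(s)/4.17,np.linalg.norm(r)/.125)
              ^^^^^^^^^^^^
AttributeError: 'float' object has no attribute 'round'
```

```bash
sed -i "s/o\['t'\].round(2)/round(o['t'],2)/" h.py; python3 - <<'E'
from h import *
F=frame(np.radians(3))
goto(np.array([.63,-.1,.18])+.34*F[:,2],tool(F),0)
E
```

```text
t 0.1 shift cm [-49.18 -58.97  -8.1 ] rot [-0.0799 -0.4498 -0.3378] rows 18.517190056033336 4.545530043618562
```

Call:
arm_command([
  [[-49.2, -59.0, -8.1, -0.08, -0.45, -0.338], [-49.2, -59.0, -8.1, -0.08, -0.45, -0.338], [-49.2, -59.0, -8.1, -0.08, -0.45, -0.338], [-49.2, -59.0, -8.1, -0.08, -0.45, -0.338], [-49.2, -59.0, -8.1, -0.08, -0.45, -0.338], [-49.2, -59.0, -8.1, -0.08, -0.45, -0.338], [-49.2, -59.0, -8.1, -0.08, -0.45, -0.338], [-49.2, -59.0, -8.1, -0.08, -0.45, -0.338], [-49.2, -59.0, -8.1, -0.08, -0.45, -0.338], [-49.2, -59.0, -8.1, -0.08, -0.45, -0.338], [-49.2, -59.0, -8.1, -0.08, -0.45, -0.338], [-49.2, -59.0, -8.1, -0.08, -0.45, -0.338]],
])

```text
t: 1.1
tool_pos: [0.3747, 0.1394, 0.4571]
tool_rot: [-0.071, 2.685, 0.019]
contact_force: [0.6, -0.4, -0.1]
opening: 0.0854
grip_force: 0.0
```

```bash
python3 - <<'E'
from h import *
F=frame(np.radians(3))
goto(np.array([.63,-.1,.18])+.34*F[:,2],tool(F),0); print(get_obs()['q'])
E
```

```text
t 1.1 shift cm [ -9.64 -25.24   1.49] rot [ 0.002   0.0018 -0.0001] rows 6.489376653418818 0.021732303982210106
[ 0.18445629 -0.68423835  2.12544584 -0.05901193  1.24852511 -1.43328071]
```

Call:
arm_command([
  [[-9.6, -25.2, 1.5, 0, 0, 0], [-9.6, -25.2, 1.5, 0, 0, 0], [-9.6, -25.2, 1.5, 0, 0, 0], [-9.6, -25.2, 1.5, 0, 0, 0], [-9.6, -25.2, 1.5, 0, 0, 0], [-9.6, -25.2, 1.5, 0, 0, 0], [-9.6, -25.2, 1.5, 0, 0, 0], [-9.6, -25.2, 1.5, 0, 0, 0], [-9.6, -25.2, 1.5, 0, 0, 0], [-9.6, -25.2, 1.5, 0, 0, 0]],
])

```text
t: 1.93
tool_pos: [0.4806, -0.1051, 0.4848]
tool_rot: [-0.07, 2.687, 0.02]
contact_force: [0.2, 0.4, 0.2]
opening: 0.0859
grip_force: 0.0
```

```bash
python3 - <<'E'
from h import *
o=get_obs();print(o['q'].round(3),o['tool_pos'].round(4),np.abs(o['dq']).max())
im,d,c=snap('wrist'); cv2.imwrite('pics/w1.png',im)
E
```

```text
[-0.41  -0.421  1.913  0.21   1.247 -2.059] [ 0.4806 -0.1051  0.4848] 0.019350412645466393
```

View pics/w1.png

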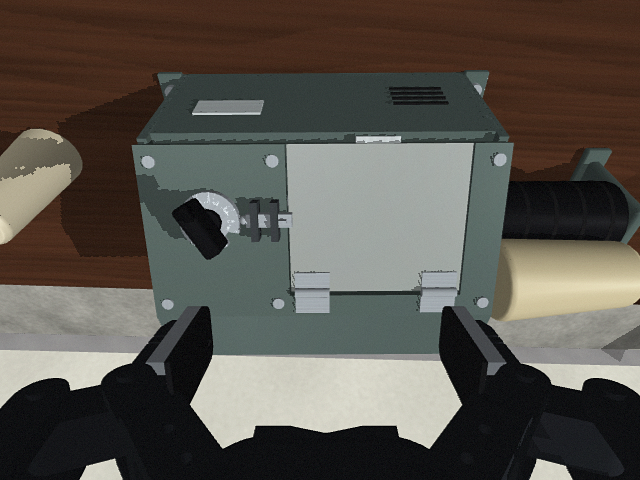

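The wrist view (image up is toward the robot) shows the cover at (288..475, 143..292) and the sill lip at (378,139). The knob bar runs from (180,212) to (215,252), with the bolt at (265,220) reaching over the cover's edge.

```bash
python3 - <<'E'
from h import *
im,d,c,W=load('wrist')
P=W[150:265,300:465].reshape(-1,3);P=P[~np.isnan(P[:,0])]
for _ in range(3):
    ctr=P.mean(0);n=np.linalg.svd(P-ctr)[2][2];n*=np.sign(n[2]);P=P[np.abs((P-ctr)@n)<.003]
print('panel n',n.round(4),'inc',np.degrees(np.arccos(n[2])).round(2),'yaw',np.degrees(np.arctan2(-n[1],-n[0])).round(2))
T=np.array(c['pose'])
def ray(u,v,off=0):
    r=T[:3,:3]@np.array([(u-c['cx'])/c['fx'],-(v-c['cy'])/c['fy'],-1]);return T[:3,3]+r*((ctr+off*n-T[:3,3])@n)/(r@n)
g=cv2.cvtColor(im,cv2.COLOR_BGR2GRAY); hsv=cv2.cvtColor(im,cv2.COLOR_BGR2HSV)
print('cover px',im[200,380],'panel',im[240,270],'lip',im[139,378])
m=cv2.inRange(im,tuple(int(x)-18 for x in im[200,380]),tuple(int(x)+18 for x in im[200,380]))
n_,l,s,ce=cv2.connectedComponentsWithStats(m);i=l[200,380];print('cover',s[i])
k=(l==i)
cols={}
def edge(pts): return np.polyfit(pts[:,0],pts[:,1],1)
# edges as line fits: left/right columns over rows 165..260, top row over cols 300..350 & 410..460, bottom between hinges 340..410
L=np.array([[v,np.where(k[v])[0].min()] for v in list(range(155,195))+list(range(235,265))]);Rr=np.array([[v,np.where(k[v])[0].max()] for v in range(155,265)])
Tt=np.array([[u,np.where(k[:,u])[0].min()] for u in list(range(300,350))+list(range(410,460))]);B=np.array([[u,np.where(k[:,u])[0].max()] for u in range(340,410)])
def inter(vl,hl): # u=a v+b ; v=c u+d
    a,b=vl;cc,dd=hl;u=(a*dd+b)/(1-a*cc);return u,cc*u+dd
C={}
for nm,vl,hl in(('fr',L,Tt),('fl',Rr,Tt),('hr',L,B),('hl',Rr,B)):
    u,v=inter(edge(vl),edge(hl));C[nm]=ray(u,v);print(nm,round(u,1),round(v,1),C[nm].round(4))
print('width',np.linalg.norm(C['fr']-C['fl']),'depth',np.linalg.norm(C['fr']-C['hr']),np.linalg.norm(C['fl']-C['hl']))
yy=C['fl']-C['fr'];print('yaw from front edge',np.degrees(np.arctan2(-yy[0],yy[1])), 'rear',np.degrees(np.arctan2(-(C['hl']-C['hr'])[0],(C['hl']-C['hr'])[1])))
# lip
m2=cv2.inRange(im[132:144,340:420],(150,150,150),(255,255,255));vs,us=np.where(m2);print('lip u',us.min()+340,us.max()+340,'v',vs.min()+132,vs.max()+132)
F=np.stack([np.cross(yy/np.linalg.norm(yy),n),yy/np.linalg.norm(yy),n],1)
mid=(C['fr']+C['fl'])/2
print('edge mid',mid.round(4))
cam=mid+F@np.array([.060,-.137,0]);print('cam foot pred',cam.round(4))
D=(W-cam)@F
kn=(D[...,2]>.036)&(D[...,2]<.05)&(np.abs(D[...,0])<.05)&(np.abs(D[...,1])<.05)
print('knob top n',kn.sum(),'h',np.median(D[kn][:,2]))
q=D[kn][:,:2];r=cv2.minAreaRect(q.astype(np.float32)*1000);print('rect in F mm (rel cam foot)',r); w,V=np.linalg.eigh(np.cov(q.T));print('axis angle from y_F ccw',np.degrees(np.arctan2(-V[0,1]*np.sign(V[1,1]),abs(V[1,1]))),q.mean(0))
# bolt stick
np.savez('F.npz',F=F,mid=mid)
E
```

```text
panel n [-0.4375 -0.0257  0.8988] inc 26.0 yaw 3.36
cover px [165 169 161] panel [102 105  89] lip [209 208 201]
cover [  278   143   196   148 25564]
fr 286.5 144.3 [ 0.5843 -0.1283  0.1503]
fl 472.4 142.8 [0.5756 0.0172 0.1503]
hr 291.8 290.6 [ 0.6965 -0.1216  0.2052]
hl 457.4 289.2 [0.6876 0.0235 0.205 ]
width 0.14572867438187692 depth 0.1251389895796003 0.12488255433793809
yaw from front edge 3.4162067271957013 rear 3.507228852380124
lip u 356 419 v 136 143
edge mid [ 0.5799 -0.0556  0.1503]
cam foot pred [ 0.6419 -0.1891  0.1767]
knob top n 1264 h 0.04349790979680393
rect in F mm (rel cam foot) ((-0.9430580139160156, 0.43645668029785156), (43.82743835449219, 14.02255916595459), 31.49020004272461)
axis angle from y_F ccw -58.24941189138072 [-0.00207981  0.00123172]
```

```bash
cat >> h.py <<'E'
try:
    z=np.load('F.npz'); F=z['F']; mid=z['mid']; cam=mid+F@np.array([.060-.0009,-.137+.0004,0]); slot=mid-.007*F[:,2]
except Exception: pass
E
python3 - <<'E'
from h import *
goto(cam+.110*F[:,2],tool(F,np.radians(-148.5)))
goto(cam+.036*F[:,2],tool(F,np.radians(-148.5)))
E
```

```text
t 1.98 shift cm [-0.48 -9.33  8.08] rot [6.0000e-04 2.0000e-04 2.5854e+00] rows 2.9621521345216952 20.68307127247186
t 1.98 shift cm [-0.47 -9.33 15.48] rot [6.0000e-04 2.0000e-04 2.5854e+00] rows 4.33605917585113 20.68307127247186
```

Call:
arm_command([
  [[-0.5, -9.3, 8.1, 0, 0, 2.585], [-0.5, -9.3, 8.1, 0, 0, 2.585], [-0.5, -9.3, 8.1, 0, 0, 2.585], [-0.5, -9.3, 8.1, 0, 0, 2.585], [-0.5, -9.3, 8.1, 0, 0, 2.585], [-0.5, -9.3, 8.1, 0, 0, 2.585], [-0.5, -9.3, 8.1, 0, 0, 2.585], [-0.5, -9.3, 8.1, 0, 0, 2.585], [-0.5, -9.3, 8.1, 0, 0, 2.585], [-0.5, -9.3, 8.1, 0, 0, 2.585], [-0.5, -9.3, 8.1, 0, 0, 2.585], [-0.5, -9.3, 8.1, 0, 0, 2.585]],
], gripper=0)

```text
t: 2.98
tool_pos: [0.5257, -0.1944, 0.4148]
tool_rot: [1.848, 2.083, 0.455]
contact_force: [0.4, -0.1, 0.3]
opening: 0.0426
grip_force: 0.0
```

```bash
python3 - <<'E'
from h import *
goto(cam+.110*F[:,2],tool(F,np.radians(-148.5)));print(get_obs()['q'])
E
```

```text
t 2.98 shift cm [-0.11 -0.08  0.03] rot [ 1.2000e-03 -7.0000e-04  1.0807e+00] rows 0.032639236537978504 8.645814208578717
[-0.53400629 -0.20607065  1.85880113  0.27640189  1.11871368 -0.72809238]
```

Call:
arm_command([
  [[-0.1, -0.1, 0, 0, 0, 1.081], [-0.1, -0.1, 0, 0, 0, 1.081], [-0.1, -0.1, 0, 0, 0, 1.081], [-0.1, -0.1, 0, 0, 0, 1.081], [-0.1, -0.1, 0, 0, 0, 1.081], [-0.1, -0.1, 0, 0, 0, 1.081], [-0.1, -0.1, 0, 0, 0, 1.081], [-0.1, -0.1, 0, 0, 0, 1.081], [-0.1, -0.1, 0, 0, 0, 1.081], [-0.1, -0.1, 1.5, 0, 0, 1.081], [-0.1, -0.1, 3.0, 0, 0, 1.081], [-0.1, -0.1, 4.5, 0, 0, 1.081]],
])

```text
t: 3.98
tool_pos: [0.5449, -0.1944, 0.374]
tool_rot: [2.817, 0.895, 0.664]
contact_force: [-0.4, 0.9, 0.3]
opening: 0.0429
grip_force: 0.0
```

```bash
python3 - <<'E'
from h import *
goto(cam+.036*F[:,2],tool(F,np.radians(-148.5)));print(get_obs()['q'])
E
```

```text
t 3.98 shift cm [-0.01 -0.01  2.92] rot [ 0.0017 -0.0016  0.006 ] rows 0.7014039318638071 0.0516182580799766
[-0.51558554 -0.13232714  1.86271446  0.28072265  1.03790288  0.34231085]
```

Descend, then grip in the next call.

Call:
arm_command([
  [[0, 0, 1.5, 0, 0, 0], [0, 0, 2.9, 0, 0, 0], [0, 0, 2.9, 0, 0, 0]],
])

```text
t: 4.23
tool_pos: [0.5572, -0.1933, 0.3445]
tool_rot: [2.823, 0.897, 0.658]
contact_force: [-1.1, 0.7, -0.0]
opening: 0.0429
grip_force: 0.0
```

Call:
arm_command([
  [[0, 0, 0, 0, 0, 0], [0, 0, 0, 0, 0, 0], [0, 0, 0, 0, 0, 0], [0, 0, 0, 0, 0, 0], [0, 0, 0, 0, 0, 0], [0, 0, 0, 0, 0, 0]],
], gripper=1, force=40)

```text
t: 4.73
tool_pos: [0.5573, -0.1948, 0.3491]
tool_rot: [2.819, 0.893, 0.665]
contact_force: [-3.8, 4.9, 2.9]
opening: 0.0131
grip_force: 40.3
```

Call:
arm_command([
  [[0, 0, 0, 0, 0, -0.1], [0, 0, 0, 0, 0, -0.2], [0, 0, 0, 0, 0, -0.3], [0, 0, 0, 0, 0, -0.4], [0, 0, 0, 0, 0, -0.5], [0, 0, 0, 0, 0, -0.6]],
])

```text
t: 5.23
tool_pos: [0.557, -0.1945, 0.3489]
tool_rot: [2.339, 1.633, 0.563]
contact_force: [-6.9, 7.5, 5.2]
opening: 0.0133
grip_force: 40.8
```

```bash
python3 - <<'E'
from h import *
o=get_obs();print(o['q'][5],'torque z',o['wrist_torque']@F[:,2],o['wrist_torque'],o['contact_force']); goto(cam+.036*F[:,2],tool(F,np.radians(-148.5)))
im,d,c=snap('wrist'); im2,_,_=snap('top');
cv2.imwrite('pics/w2.png',np.hstack([cv2.resize(im,(480,360)),cv2.resize(im2[170:230,340:393],(318,360))]))
E
```

```text
-0.26462890273445444 torque z 0.08576045066936673 [1.01361645 0.91028127 0.61483061] [-6.92604098  7.46208216  5.23103302]
t 5.23 shift cm [ 0.07 -0.03  0.14] rot [-0.0017 -0.0019  0.6087] rows 0.03918835460967505 4.869813182374743
```

View pics/w2.png

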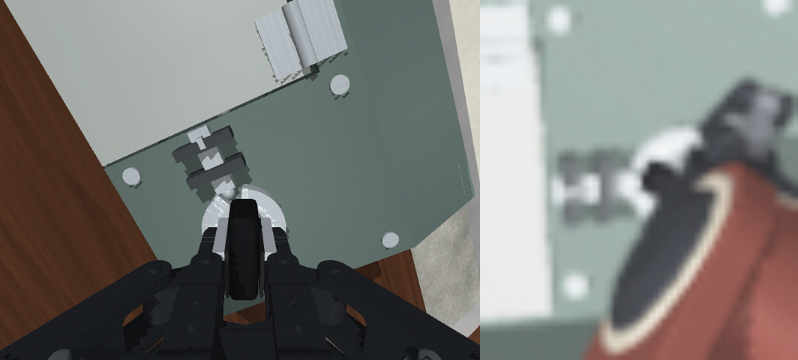

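The bolt's nose at (200,133) in the left half still lies over the cover. The cam disc and knob are in clear view. I'll go on turning and measure the nose from depth.

```bash
cat >> h.py <<'E'
def bolt():
    im,d,c=snap('wrist'); D=(cloud(d,c)-mid)@F; o=get_obs()
    m=(np.abs(D[...,0]-.060)<.004)&(D[...,1]>-.11)&(D[...,1]<-.05)&(D[...,2]>.003)&(D[...,2]<.02)
    y=np.sort(D[m][:,1]); print('nose y mm',(y[-6:]*1e3).round(1),'cover edge -73', 'tz',(o['wrist_torque']@F[:,2]).round(3),'q6',o['q'][5].round(3),'F',o['contact_force'].round(1)); return im
E
python3 -c "
from h import *
bolt()"
```

```text
nose y mm [-76.9 -76.9 -76.9 -76.9 -76.9 -76.9] cover edge -73 tz 0.262 q6 -0.261 F [-7.2  7.6  4.9]
```

Call:
arm_command([
  [[0, 0, 0, 0, 0, -0.07], [0, 0, 0, 0, 0, -0.14], [0, 0, 0, 0, 0, -0.21], [0, 0, 0, 0, 0, -0.21]],
])

```text
t: 5.72
tool_pos: [0.5569, -0.1944, 0.3489]
tool_rot: [2.136, 1.845, 0.519]
contact_force: [-8.1, 6.9, 5.4]
opening: 0.0132
grip_force: 41.0
```

```bash
python3 -c "
from h import *
bolt()"
```

```text
nose y mm [-76.9 -76.9 -76.9 -76.9 -76.9 -76.9] cover edge -73 tz -0.222 q6 -0.469 F [-7.3  6.   4.4]
```

```bash
cat >> h.py <<'E'
def bolt2(save=None,im=None):
    if im is None: im,_,_=snap('wrist')
    _,d,c,W=load('wrist'); D=(W-mid)@F; o=get_obs()
    g=im.min(2); out=[]
    for y in np.arange(-.104,-.058,.002):
        m=(np.abs(D[...,0]-.060)<.0025)&(np.abs(D[...,1]-y)<.001); out.append((int(round(y*1e3)),int(np.median(g[m])) if m.any() else -1,round(float(np.median(D[m][:,2])*1e3),1) if m.any() else -1))
    print(out,'tz',(o['wrist_torque']@F[:,2]).round(3),'q6',o['q'][5].round(3))
    if save: cv2.imwrite(save,im)
E
python3 -c "
from h import *
bolt2()"
```

```text
[(-104, 125, 9.1), (-102, 66, 14.0), (-100, 67, 14.1), (-98, 66, 13.7), (-96, 184, 8.9), (-94, 184, 8.7), (-92, 120, 8.7), (-90, 120, 8.7), (-88, 119, 8.9), (-86, 174, 14.1), (-84, 179, 13.8), (-82, 125, 14.0), (-80, 180, 8.7), (-78, 179, 8.5), (-76, 103, 0.1), (-74, 166, -0.4), (-72, 178, 0.1), (-70, 178, -0.1), (-68, 177, 0.1), (-66, 177, 0.0), (-64, 178, -0.0), (-62, 177, 0.0), (-60, 178, -0.1)] tz -0.255 q6 -0.469
```

Call:
arm_command([
  [[0, 0, 0, 0, 0, 0.05], [0, 0, 0, 0, 0, 0.1], [0, 0, 0, 0, 0, 0.1]],
])

```text
t: 6.07
tool_pos: [0.5569, -0.1944, 0.3489]
tool_rot: [2.239, 1.742, 0.542]
contact_force: [-7.6, 6.8, 4.8]
opening: 0.0135
grip_force: 40.8
```

```bash
python3 -c "
from h import *
bolt2()"
```

```text
[(-104, 122, 9.0), (-102, 65, 13.9), (-100, 67, 14.1), (-98, 65, 13.7), (-96, 182, 8.9), (-94, 181, 8.9), (-92, 118, 8.5), (-90, 118, 8.7), (-88, 117, 8.9), (-86, 175, 14.2), (-84, 176, 14.1), (-82, 129, 14.0), (-80, 177, 8.7), (-78, 176, 8.6), (-76, 101, 0.1), (-74, 177, -0.3), (-72, 175, 0.1), (-70, 175, -0.0), (-68, 175, 0.1), (-66, 175, 0.2), (-64, 175, 0.1), (-62, 175, 0.1), (-60, 176, 0.1)] tz -0.023 q6 -0.369
```

Call:
arm_command([
  [[0, 0, 0, 0, 0, 0], [0, 0, 0, 0, 0, 0], [0, 0, 0, 0, 0, 0], [0, 0, -2, 0, 0, 0], [0, 0, -4, 0, 0, 0], [0, 0, -6, 0, 0, 0], [0, 0, -6, 0, 0, 0]],
], gripper=-0.2)

```text
t: 6.7
tool_pos: [0.5312, -0.1978, 0.4069]
tool_rot: [2.229, 1.735, 0.542]
contact_force: [0.5, -1.1, 0.9]
opening: 0.051
grip_force: 0.0
```

```bash
python3 - <<'E'
from h import *
bolt2()
im,d,c,W=load('wrist'); D=(W-cam)@F
kn=(D[...,2]>.036)&(D[...,2]<.048)&(np.abs(D[...,0])<.03)&(np.abs(D[...,1])<.03);q=D[kn][:,:2]
print(kn.sum(),cv2.minAreaRect(q.astype(np.float32)*1000))
# rectify panel area around cam lock: 2mm->8px
g=np.mgrid[-.03:.04:.0002,-.03:.08:.0002]; P=cam+g[0][...,None]*F[:,0]+g[1][...,None]*F[:,1]+.009*F[:,2]
T=np.linalg.inv(c['pose']); p=P@T[:3,:3].T+T[:3,3]; u=c['cx']+c['fx']*p[...,0]/-p[...,2]; v=c['cy']-c['fy']*p[...,1]/-p[...,2]
r=cv2.remap(im,u.astype(np.float32),v.astype(np.float32),1)[::-1,::-1]; cv2.imwrite('pics/rect.png',r); print(r.shape)
E
```

```text
[(-104, 133, 8.7), (-102, 72, 14.0), (-100, 73, 13.9), (-98, 71, 13.8), (-96, 197, 8.9), (-94, 196, 8.8), (-92, 128, 8.4), (-90, 128, 8.7), (-88, 127, 8.8), (-86, 189, 13.9), (-84, 191, 14.3), (-82, 137, 14.0), (-80, 193, 8.6), (-78, 191, 8.4), (-76, 110, -0.2), (-74, 196, 0.2), (-72, 191, -0.1), (-70, 190, -0.0), (-68, 190, -0.2), (-66, 190, 0.1), (-64, 190, -0.1), (-62, 190, 0.1), (-60, 190, -0.2)] tz 0.061 q6 -0.367
2264 ((0.2280745506286621, 0.39928245544433594), (43.32589340209961, 13.700401306152344), 72.43629455566406)
(350, 550, 3)
```

View pics/rect.png

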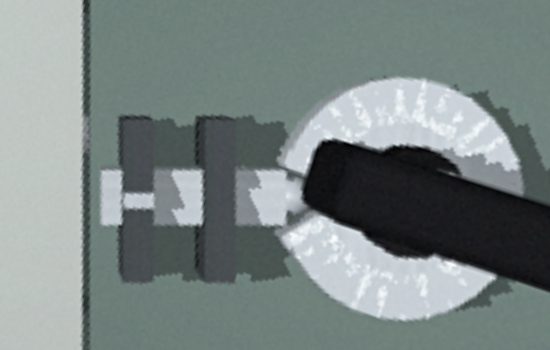

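The rectified view shows the bolt's tail in the cam notch at (290,195) and its nose at (102,195), clear of the cover's edge at 88. The lock is open. Next is the pry.

```bash
python3 - <<'E'
from h import *
yaw=np.arctan2(.348,.938);G=frame(yaw,0)
g=np.array([.3746,-.3187,.2])+.038*G[:,0]
goto(g,tool(G))
E
```

```text
t 6.75 shift cm [-13.7   -9.96  -1.11] rot [ 0.3959  0.4004 -2.1286] rows 4.070459715646003 17.614933449175876
```

Call:
arm_command([
  [[-13.7, -10.0, -1.1, 0.396, 0.4, -2.129], [-13.7, -10.0, -1.1, 0.396, 0.4, -2.129], [-13.7, -10.0, -1.1, 0.396, 0.4, -2.129], [-13.7, -10.0, -1.1, 0.396, 0.4, -2.129], [-13.7, -10.0, -1.1, 0.396, 0.4, -2.129], [-13.7, -10.0, -1.1, 0.396, 0.4, -2.129], [-13.7, -10.0, -1.1, 0.396, 0.4, -2.129], [-13.7, -10.0, -1.1, 0.396, 0.4, -2.129], [-13.7, -10.0, -1.1, 0.396, 0.4, -2.129], [-13.7, -10.0, -1.1, 0.396, 0.4, -2.129], [-13.7, -10.0, -1.1, 0.396, 0.4, -2.129], [-13.7, -10.0, -1.1, 0.396, 0.4, -2.129]],
])

```text
t: 7.75
tool_pos: [0.4096, -0.3048, 0.3499]
tool_rot: [0.571, 2.977, 0.238]
contact_force: [-0.1, -0.3, 0.2]
opening: 0.0513
grip_force: 0.0
```

```bash
python3 - <<'E'
from h import *
yaw=np.arctan2(.348,.938);G=frame(yaw,0)
g=np.array([.3746,-.3187,.2])+.038*G[:,0]
goto(g,tool(G)); print(get_obs()['q'])
E
```

```text
t 7.75 shift cm [-0.11  0.04 -0.47] rot [ 0.1396  0.1303 -0.7321] rows 0.11746390120571247 6.053167086958744
[-0.82459423 -0.18878953  1.93845426  0.18892846  1.40655576 -2.04867539]
```

Call:
arm_command([
  [[-0.1, 0, -0.5, 0.14, 0.13, -0.732], [-0.1, 0, -0.5, 0.14, 0.13, -0.732], [-0.1, 0, -0.5, 0.14, 0.13, -0.732], [-0.1, 0, -0.5, 0.14, 0.13, -0.732], [-0.1, 0, -0.5, 0.14, 0.13, -0.732], [-0.1, 0, -0.5, 0.14, 0.13, -0.732], [-0.1, 0, -0.5, 0.14, 0.13, -0.732], [-0.1, 0, -0.5, 0.14, 0.13, -0.732]],
])

```text
t: 8.42
tool_pos: [0.41, -0.3056, 0.3553]
tool_rot: [-0.542, 3.093, 0.002]
contact_force: [-0.2, 0.0, -0.3]
opening: 0.0508
grip_force: 0.0
```

```bash
python3 - <<'E'
from h import *
print(get_obs()['q'].round(2))
im,d,c=snap('wrist'); W=cloud(d,c); cv2.imwrite('pics/w4.png',im)
hsv=cv2.cvtColor(im,cv2.COLOR_BGR2HSV)
m=cv2.inRange(hsv,(8,90,110),(24,255,255)); n,l,s,ce=cv2.connectedComponentsWithStats(m)
T=np.array(c['pose'])
def ray(u,v,z):
    r=T[:3,:3]@np.array([(u-c['cx'])/c['fx'],-(v-c['cy'])/c['fy'],-1]);return T[:3,3]+r*((z-T[2,3])/r[2])
for i in range(1,n):
    if s[i,4]>400:
        k=(l==i)&(W[...,2]>.0165)&(W[...,2]<.024); vs,us=np.where(k)
        if len(us)<200: continue
        p=np.array([ray(u,v,.02) for u,v in zip(us,vs)])[:,:2]; print(s[i],'h',np.median(W[k][:,2]),cv2.minAreaRect((p*1e3).astype(np.float32)))
# blade: bright, z 8..14mm
k=(W[...,2]>.007)&(W[...,2]<.015)&(im.min(2)>140)&(hsv[...,1]<60); k=cv2.morphologyEx(k.astype(np.uint8),cv2.MORPH_OPEN,np.ones((3,3)));n,l,s,ce=cv2.connectedComponentsWithStats(k)
for i in range(1,n):
    if s[i,4]>200:
        p=np.array([ray(u,v,.011) for v,u in zip(*np.where(l==i))])[:,:2]; print('blade',s[i],cv2.minAreaRect((p*1e3).astype(np.float32)))
E
```

```text
[-0.79 -0.19  1.93  0.    1.4  -2.7 ]
[  17   49  158   93 5766] h 0.01974198938843208 ((384.1650695800781, -494.9192810058594), (108.2315444946289, 25.316024780273438), 85.79071807861328)
[     0     78    640    366 139612] h 0.019749508136829158 ((475.6537170410156, -405.8388366699219), (101.49598693847656, 338.926025390625), 49.28520202636719)
blade [ 172  119   76   53 1891] ((391.1428527832031, -407.9203186035156), (56.50165939331055, 20.22457504272461), 85.84857940673828)
blade [ 312  240   24   60 1362] ((459.4073181152344, -288.84625244140625), (54.73188018798828, 19.472291946411133), 19.28102684020996)
```

View pics/w4.png

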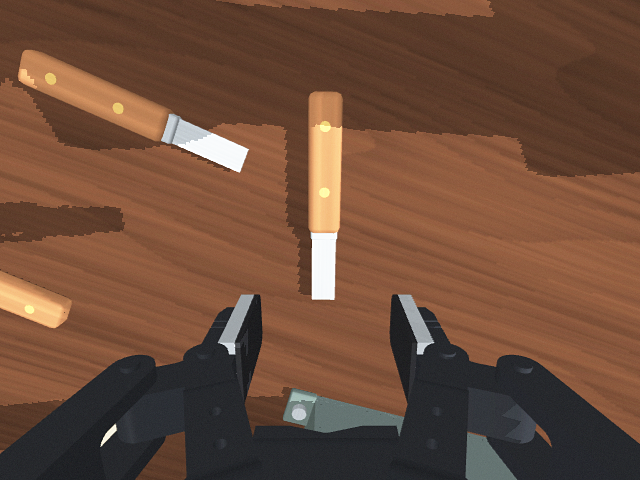

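The chosen pry is at u 308..342, handle v 92..232, and blade tip at about (324,299).

```bash
python3 - <<'E'
from h import *
im,d,c,W=load('wrist'); T=np.array(c['pose'])
def ray(u,v,z):
    r=T[:3,:3]@np.array([(u-c['cx'])/c['fx'],-(v-c['cy'])/c['fy'],-1]);return T[:3,3]+r*((z-T[2,3])/r[2])
k=np.zeros((480,640),bool); k[80:245,295:355]=1; k&=(W[...,2]>.0165)&(W[...,2]<.025)
p=np.array([ray(u,v,.02) for v,u in zip(*np.where(k))])[:,:2]; rc=cv2.minAreaRect((p*1e3).astype(np.float32));print(rc, p.mean(0))
tip=ray(323.5,299.5,.011);print('tip',tip)
yaw=np.radians(19.3);G=frame(yaw,0)
o=tip-.117*G[:,0];print('origin from tip',o)
g=np.array([o[0],o[1],0])+.038*G[:,0]+np.array([0,0,.0235]); print(g); goto(g,tool(G))
E
```

```text
((376.6763916015625, -317.740234375), (113.29414367675781, 25.17635726928711), 19.108535766601562) [ 0.37232237 -0.31931373]
tip [ 0.48552579 -0.27925322  0.011     ]
origin from tip [ 0.37510107 -0.3179234   0.011     ]
[ 0.41096551 -0.30536385  0.0235    ]
t 8.47 shift cm [-7.000e-02 -1.000e-02  1.774e+01] rot [0.0005 0.002  0.0099] rows 4.253565932551542 0.08085181735440515
```

Call:
arm_command([
  [[-0.1, 0, 4, 0, 0, 0.01], [-0.1, 0, 8, 0, 0, 0.01], [-0.1, 0, 12, 0, 0, 0.01], [-0.1, 0, 15, 0, 0, 0.01], [-0.1, 0, 17, 0, 0, 0.01], [-0.1, 0, 17.7, 0, 0, 0.01], [-0.1, 0, 17.7, 0, 0, 0.01]],
])

```text
t: 9.05
tool_pos: [0.4104, -0.3049, 0.1772]
tool_rot: [0.528, -3.096, -0.005]
contact_force: [-0.3, 0.3, 0.4]
opening: 0.0512
grip_force: 0.0
```

Call:
arm_command([
  [[0, 0, 0, 0, 0, 0], [0, 0, 0, 0, 0, 0], [0, 0, 0, 0, 0, 0], [0, 0, 0, 0, 0, 0], [0, 0, 0, 0, 0, 0], [0, 0, 0, 0, 0, 0]],
], gripper=1, force=100)

```text
t: 9.55
tool_pos: [0.4122, -0.3065, 0.1822]
tool_rot: [-0.529, 3.092, -0.007]
contact_force: [-1.4, -0.2, 5.7]
opening: 0.0231
grip_force: 99.2
```

Call:
arm_command([
  [[0, 0, -2, 0, 0, 0], [0, 0, -5, 0, 0, 0], [0, 0, -9, 0, 0, 0], [0, 0, -13, 0, 0, 0], [0, 0, -16, 0, 0, 0], [0, 0, -16, 0, 0, 0], [0, 0, -16, 0, 0, 0]],
])

```text
t: 10.13
tool_pos: [0.4113, -0.3058, 0.3428]
tool_rot: [-0.529, 3.091, -0.009]
contact_force: [0.1, 1.1, -1.8]
opening: 0.0229
grip_force: 98.7
```

```bash
cat >> h.py <<'E'
def inhand():
    o=get_obs(); im,d,c=snap('wrist'); W=cloud(d,c); Rt=R.from_rotvec(o['tool_rot']).as_matrix(); D=(W-o['tool_pos'])@Rt
    hsv=cv2.cvtColor(im,cv2.COLOR_BGR2HSV); m=cv2.inRange(hsv,(8,90,120),(24,255,255))>0
    k=m&(D[...,0]>.012)&(D[...,0]<.12)&(np.abs(D[...,1])<.02)&(D[...,2]>.12)&(D[...,2]<.2)
    P=D[k]; q=P[np.abs(P[:,1])<.008]
    for _ in range(4):
        A=np.c_[q[:,0],q[:,1],np.ones(len(q))]; s=np.linalg.lstsq(A,q[:,2],rcond=None)[0]; q=q[np.abs(A@s-q[:,2])<.0015][:] if True else q
    A=np.c_[q[:,0],q[:,1],np.ones(len(q))]
    print('top plane z=%.4fx+%.4fy+%.4f'%tuple(s),len(q),'rms',np.std(A@s-q[:,2]).round(5))
    A=np.c_[P[:,0],P[:,1],np.ones(len(P))]; P=P[np.abs(A@s-P[:,2])<.0015]
    print('x',P[:,0].min().round(4),P[:,0].max().round(4))
    for x in np.arange(.03,.10,.01):
        b=P[np.abs(P[:,0]-x)<.004][:,1]
        if len(b)>8: print('%.2f y %.4f %.4f'%(x,b.min(),b.max()))
    return im
E
python3 - <<'E'
from h import *
print(get_obs()['tool_pos'],get_obs()['tool_rot'])
cv2.imwrite('pics/w5.png',inhand())
E
```

```text
[ 0.41126338 -0.30583874  0.34278798] [-0.5293809   3.09064423 -0.0094103 ]
top plane z=0.0005x+-0.0113y+0.1620 10829 rms 0.0006
x 0.012 0.094
0.03 y -0.0107 0.0127
0.04 y -0.0106 0.0128
0.05 y -0.0107 0.0132
0.06 y -0.0108 0.0129
0.07 y -0.0106 0.0130
0.08 y -0.0104 0.0131
0.09 y -0.0105 0.0131
```

View pics/w5.png

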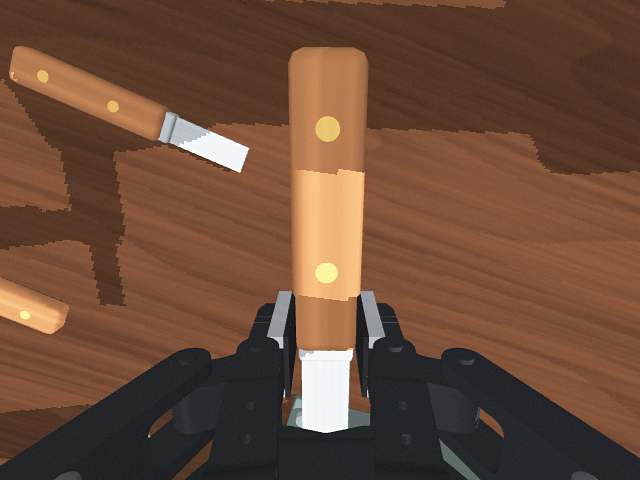

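The view shows the pry held squarely: handle top at v 48..350, blade coming out at (325,390). Top plane and centre line are measured. Now to the pre-insertion pose.

```bash
cat >> h.py <<'E'
TT=np.array([-.078,.0012,.172])
def gotip(tip,Rm):
    p=np.array(tip)-Rm@TT; goto(p,Rm,0)
def tipnow():
    o=get_obs(); Rt=R.from_rotvec(o['tool_rot']).as_matrix(); t=o['tool_pos']+Rt@TT
    bx=-Rt[:,0]; print('tip in slot frame mm',((t-slot)@F*1e3).round(2),'pitch rel panel deg',np.degrees(np.arctan2(bx@F[:,2],bx@F[:,0])).round(2),'yaw',np.degrees(np.arctan2(bx@F[:,1],bx@F[:,0])).round(2),'force F',(o['contact_force']@F).round(1),'grip',o['grip_force'],o['opening'],'t',round(o['t'],2))
E
python3 - <<'E'
from h import *
tipnow(); gotip(slot-.06*F[:,0],tool(F)); gotip(slot-.015*F[:,0],tool(F))
E
```

```text
tip in slot frame mm [ -89.74 -216.87   70.67] pitch rel panel deg -25.83 yaw 17.69 force F [-1.3  0.3 -2.7] grip 98.64936232566833 0.023281762828243204 t 10.18
t 10.18 shift cm [-5.33 23.26 10.16] rot [ 0.0619 -0.4476  0.2751] rows 6.218947468552995 4.232246493815712
t 10.18 shift cm [-9.23 22.14  8.2 ] rot [ 0.0619 -0.4476  0.2751] rows 6.0781176899265414 4.232246493815712
```

Call:
arm_command([
  [[-5.3, 23.3, 10.2, 0.062, -0.448, 0.275], [-5.3, 23.3, 10.2, 0.062, -0.448, 0.275], [-5.3, 23.3, 10.2, 0.062, -0.448, 0.275], [-5.3, 23.3, 10.2, 0.062, -0.448, 0.275], [-5.3, 23.3, 10.2, 0.062, -0.448, 0.275], [-5.3, 23.3, 10.2, 0.062, -0.448, 0.275], [-5.3, 23.3, 10.2, 0.062, -0.448, 0.275], [-5.3, 23.3, 10.2, 0.062, -0.448, 0.275], [-5.3, 23.3, 10.2, 0.062, -0.448, 0.275], [-5.3, 23.3, 10.2, 0.062, -0.448, 0.275]],
])

```text
t: 11.02
tool_pos: [0.3835, -0.0687, 0.2371]
tool_rot: [-0.079, 2.688, 0.019]
contact_force: [-0.1, 0.5, -1.6]
opening: 0.0233
grip_force: 98.9
```

```bash
python3 - <<'E'
from h import *
tipnow(); gotip(slot-.012*F[:,0],tool(F)); print(get_obs()['q'].round(2))
inhand()
im,d,c=snap('scene')
p=np.linalg.inv(c['pose'])@np.r_[slot,1]; u=int(c['cx']+c['fx']*p[0]/-p[2]);v=int(c['cy']-c['fy']*p[1]/-p[2]);print(u,v)
E
```

```text
tip in slot frame mm [-61.06  -0.2   -0.82] pitch rel panel deg -0.08 yaw -0.05 force F [-0.8  0.5 -1.4] grip 98.86587023735046 0.023321758687775987 t 11.02
t 11.02 shift cm [-4.88  0.03 -0.08] rot [ 0.0006 -0.0013 -0.0009] rows 1.171305132123487 0.013753993019798683
[-0.43 -0.54  2.41  0.27  0.88 -2.19]
top plane z=0.0001x+-0.0142y+0.1626 10386 rms 0.0006
x 0.012 0.094
0.03 y -0.0105 0.0130
0.04 y -0.0104 0.0129
0.05 y -0.0103 0.0132
0.06 y -0.0101 0.0134
0.07 y -0.0102 0.0135
0.08 y -0.0100 0.0137
0.09 y -0.0101 0.0136
302 242
```

Call:
arm_command([
  [[-2.5, 0, -0.1, 0, 0, 0], [-4.5, 0, -0.1, 0, 0, 0], [-5.0, 0, -0.1, 0, 0, 0], [-5.0, 0, -0.1, 0, 0, 0]],
])

```text
t: 11.45
tool_pos: [0.4293, -0.0666, 0.2619]
tool_rot: [-0.079, 2.686, 0.017]
contact_force: [-0.5, -0.0, -1.2]
opening: 0.0231
grip_force: 98.9
```

```bash
python3 - <<'E'
from h import *
tipnow(); gotip(slot+.008*F[:,0],tool(F))
im,d,c=snap('top'); p=np.linalg.inv(c['pose'])@np.r_[slot,1]; u=int(c['cx']+c['fx']*p[0]/-p[2]);v=int(c['cy']-c['fy']*p[1]/-p[2]);print(u,v)
a=cv2.resize(im[v-40:v+40,u-55:u+55],None,fx=5,fy=5,interpolation=cv2.INTER_CUBIC)
im,d,c=snap('wrist'); b=cv2.resize(im,(533,400)); cv2.imwrite('pics/w6.png',cv2.resize(np.hstack([a,b]),None,fx=.7,fy=.7))
E
```

```text
tip in slot frame mm [-8.57 -1.01  1.56] pitch rel panel deg 0.08 yaw -0.03 force F [-1.   0.  -0.8] grip 98.88289332389832 0.023065657221054907 t 11.45
t 11.45 shift cm [-1.68  0.09  0.15] rot [-0.0004  0.0013 -0.0005] rows 0.40482456390300026 0.011744316566015057
324 222
```

View pics/w6.png

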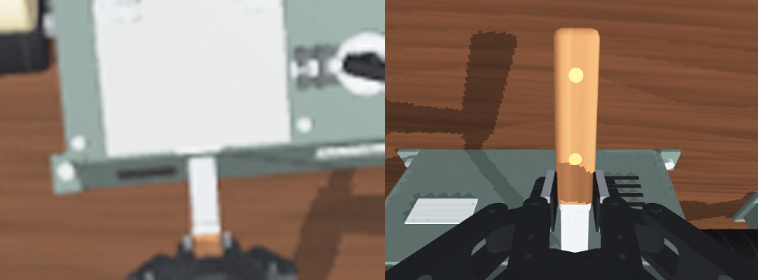

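The blade is in line with the lip, at about (203,155) in the left half. The pose reading jitters, so I'll average it before inserting.

```bash
python3 - <<'E'
from h import *
for i in range(5): tipnow(); get_image('top')
gotip(slot+.008*F[:,0],tool(F))
E
```

```text
tip in slot frame mm [-11.62  -0.09   0.13] pitch rel panel deg -0.12 yaw -0.06 force F [-1.  -0.2 -1.6] grip 98.88191342353821 0.02322131668935833 t 11.55
tip in slot frame mm [-12.18   0.12  -0.11] pitch rel panel deg -0.14 yaw -0.07 force F [-1.   0.6 -1. ] grip 98.88187408447266 0.022811153257835424 t 11.6
tip in slot frame mm [-12.35   0.27  -0.17] pitch rel panel deg -0.14 yaw -0.06 force F [ 0.6  0.6 -0.7] grip 98.88193488121033 0.022762205681758543 t 11.65
tip in slot frame mm [-12.32   0.37  -0.12] pitch rel panel deg -0.13 yaw -0.06 force F [-0.3 -0.3 -1.5] grip 98.88184905052185 0.02302276034099327 t 11.7
tip in slot frame mm [-12.05   0.37   0.04] pitch rel panel deg -0.1 yaw -0.05 force F [-0.4 -0.6 -1. ] grip 98.8821530342102 0.022986282019992647 t 11.75
t 11.8 shift cm [-1.96 -0.03  0.02] rot [ 0.001  -0.0015 -0.0008] rows 0.46958711440256434 0.015661481924097553
```

Call:
arm_command([
  [[-0.3, 0, 0, 0, 0, 0], [-0.6, 0, 0, 0, 0, 0], [-0.9, 0, 0, 0, 0, 0], [-1.2, 0, 0, 0, 0, 0], [-1.5, 0, 0, 0, 0, 0], [-1.8, 0, 0, 0, 0, 0], [-2.0, 0, 0, 0, 0, 0], [-2.0, 0, 0, 0, 0, 0]],
])

```text
t: 12.47
tool_pos: [0.4464, -0.0645, 0.2693]
tool_rot: [-0.081, 2.687, 0.019]
contact_force: [-0.9, -0.2, -1.4]
opening: 0.0233
grip_force: 98.9
```

```bash
python3 - <<'E'
from h import *
for i in range(2): tipnow(); get_image('top')
E
```

```text
tip in slot frame mm [9.85 0.36 0.65] pitch rel panel deg -0.01 yaw -0.0 force F [-1.4 -0.1 -0.9] grip 98.88285398483276 0.023292464786444797 t 12.47
tip in slot frame mm [9.48 0.38 0.53] pitch rel panel deg -0.03 yaw -0.01 force F [-0.9  0.4 -2.3] grip 98.8826858997345 0.023149511369962468 t 12.52
```

No contact force at 9 mm in. Going deeper.

Call:
arm_command([
  [[-0.3, 0, 0, 0, 0, 0], [-0.6, 0, 0, 0, 0, 0], [-0.9, 0, 0, 0, 0, 0], [-1.2, 0, 0, 0, 0, 0], [-1.4, 0, 0, 0, 0, 0], [-1.4, 0, 0, 0, 0, 0]],
])

```text
t: 13.07
tool_pos: [0.4589, -0.0637, 0.2756]
tool_rot: [-0.08, 2.687, 0.019]
contact_force: [0.0, -0.3, -0.8]
opening: 0.0233
grip_force: 98.9
```

```bash
python3 - <<'E'
from h import *
for i in range(2): tipnow(); get_image('top')
o=get_obs(); R0=R.from_rotvec(o['tool_rot']); Rm=R0.as_matrix(); L=np.array([-.003,0,-.0035])  # fulcrum on lip in slot frame: 3 mm out
# lever about fulcrum by a: rows
t0=o['tool_pos']; fu=slot+F@L
for a in (4,8,12,16,20,24):
    # tip up: rotate about -F.y (x->z)
    Q=R.from_rotvec(-np.radians(a)*F[:,1]); p=fu+Q.apply(t0-fu); tip=fu+Q.apply(t0+Rm@TT-fu)
    print(a,'shift',(R0.inv().apply(p-t0)*100).round(2),'rot',(R0.inv()*Q*R0).as_rotvec().round(3),'tip',((tip-slot)@F*1e3).round(1))
E
```

```text
tip in slot frame mm [23.94  0.31  0.74] pitch rel panel deg 0.0 yaw -0.0 force F [-0.3 -0.3 -0.7] grip 98.88300776481628 0.02330106201536581 t 13.07
tip in slot frame mm [23.53  0.36  0.56] pitch rel panel deg -0.03 yaw -0.01 force F [ 0.1  0.5 -0.9] grip 98.88296127319336 0.023147502920391045 t 13.12
4 shift [ 1.21 -0.    0.4 ] rot [-0.   -0.07 -0.  ] tip [22.9  0.4  2.3]
8 shift [ 2.4  -0.    0.89] rot [-0.   -0.14 -0.  ] tip [22.4  0.4  4. ]
12 shift [ 3.55 -0.    1.46] rot [-0.    -0.209 -0.   ] tip [21.8  0.4  5.8]
16 shift [ 4.65 -0.    2.11] rot [-0.    -0.279 -0.   ] tip [21.1  0.4  7.5]
20 shift [ 5.71 -0.    2.83] rot [-0.    -0.349 -0.   ] tip [20.3  0.4  9.2]
24 shift [ 6.71 -0.    3.63] rot [-0.    -0.419 -0.   ] tip [19.4  0.4 10.8]
```

Call:
arm_command([
  [[0.6, 0, 0.2, 0, -0.035, 0], [1.2, 0, 0.4, 0, -0.07, 0], [1.8, 0, 0.64, 0, -0.105, 0], [2.4, 0, 0.89, 0, -0.14, 0], [3.0, 0, 1.17, 0, -0.175, 0], [3.55, 0, 1.46, 0, -0.21, 0], [4.1, 0, 1.78, 0, -0.244, 0], [4.65, 0, 2.1, 0, -0.28, 0], [5.2, 0, 2.45, 0, -0.314, 0], [5.7, 0, 2.8, 0, -0.35, 0], [5.7, 0, 2.8, 0, -0.35, 0]],
])

```text
t: 14.08
tool_pos: [0.4183, -0.0657, 0.2231]
tool_rot: [-0.069, 2.34, 0.032]
contact_force: [-1.5, 0.2, -1.3]
opening: 0.0236
grip_force: 99.1
```

```bash
cat >> h.py <<'E'
def cover(n='scene'):
    im,d,c=snap(n); D=(cloud(d,c)-mid)@F; hx,hz=.126,.003
    # cover points: inside width, above panel; angle about hinge
    m=(D[...,1]>-.065)&(D[...,1]<.065)&(np.hypot(D[...,0]-hx,D[...,2]-hz)<.13)&(np.hypot(D[...,0]-hx,D[...,2]-hz)>.05)&(im.max(2).astype(int)-im.min(2)<25)&(im.min(2)>90)
    a=np.arctan2(D[...,2]-hz,hx-D[...,0])[m]; print(n,'cover ang hist',len(a),np.percentile(a,[10,30,50,70,90]).round(3)); return im
E
python3 - <<'E'
from h import *
tipnow(); cover('top'); tipnow(); inhand()
E
```

```text
tip in slot frame mm [18.24  0.77  8.2 ] pitch rel panel deg 19.89 yaw -0.12 force F [-1.9  0.3 -0.5] grip 99.05482649803162 0.023562774251914484 t 14.08
top cover ang hist 1901 [-2.817 -2.752 -0.005  0.018  0.043]
tip in slot frame mm [18.99  0.61  8.69] pitch rel panel deg 19.88 yaw -0.1 force F [-1.8  0.1 -1.6] grip 99.00832056999207 0.023273962845753456 t 14.13
top plane z=0.0013x+-0.0144y+0.1630 10597 rms 0.00059
x 0.012 0.0943
0.03 y -0.0106 0.0127
0.04 y -0.0104 0.0131
0.05 y -0.0104 0.0132
0.06 y -0.0102 0.0133
0.07 y -0.0105 0.0131
0.08 y -0.0101 0.0136
0.09 y -0.0101 0.0136
```

```bash
cat >> h.py <<'E'
def arc(ths,r=.103,push=0):
    o=get_obs(); R0=R.from_rotvec(o['tool_rot']); t0=o['tool_pos']+R0.apply(TT)
    for th in ths:
        c,s=np.cos(th),np.sin(th); T=slot+F@np.array([.126-r*c-.0085*s,0.0005,.010+r*s-.0085*c])
        print(round(th,2),(R0.inv().apply(T-t0)*100).round(1).tolist())
E
python3 - <<'E'
from h import *
get_image('top');get_image('top');tipnow(); arc(np.linspace(.1,1.1,12))
E
```

```text
tip in slot frame mm [20.15  0.53  9.4 ] pitch rel panel deg 19.93 yaw -0.01 force F [-1.9 -0.3 -3.4] grip 98.92853736877441 0.02316273645701691 t 14.28
0.1 [-0.3, -0.0, -0.1]
0.19 [-0.7, -0.0, -1.0]
0.28 [-1.1, -0.0, -1.8]
0.37 [-1.7, -0.0, -2.6]
0.46 [-2.3, 0.0, -3.3]
0.55 [-2.9, 0.0, -4.0]
0.65 [-3.6, 0.0, -4.6]
0.74 [-4.4, 0.0, -5.2]
0.83 [-5.2, 0.0, -5.6]
0.92 [-6.1, 0.0, -6.0]
1.01 [-7.0, 0.0, -6.3]
1.1 [-7.9, 0.0, -6.6]
```

Call:
arm_command([
  [[-0.3, 0, -0.1, 0, 0, 0], [-0.5, 0, -0.5, 0, 0, 0], [-0.7, 0, -1.0, 0, 0, 0], [-0.9, 0, -1.4, 0, 0, 0], [-1.1, 0, -1.8, 0, 0, 0], [-1.4, 0, -2.2, 0, 0, 0], [-1.7, 0, -2.6, 0, 0, 0], [-1.7, 0, -2.6, 0, 0, 0]],
])

```text
t: 14.95
tool_pos: [0.4129, -0.0666, 0.257]
tool_rot: [-0.07, 2.335, 0.029]
contact_force: [0.2, -0.6, -2.4]
opening: 0.0232
grip_force: 98.8
```

```bash
python3 - <<'E'
from h import *
tipnow(); cover('top'); cover('scene'); tipnow(); arc(np.linspace(.45,1.44,12))
E
```

```text
tip in slot frame mm [ 2.888e+01 -2.000e-02  4.165e+01] pitch rel panel deg 20.17 yaw 0.01 force F [-0.9 -0.6 -2.2] grip 98.7900173664093 0.02319528578169712 t 14.95
top cover ang hist 1994 [-2.816 -2.741  0.316  0.34   0.363]
scene cover ang hist 3046 [-2.786 -2.485 -2.127 -1.87   0.342]
tip in slot frame mm [28.84 -0.15 41.24] pitch rel panel deg 20.19 yaw -0.02 force F [-0.6  0.2 -0.6] grip 98.83862972259521 0.023161092405744273 t 15.05
0.45 [-0.3, 0.1, -0.5]
0.54 [-0.9, 0.1, -1.2]
0.63 [-1.6, 0.1, -1.8]
0.72 [-2.4, 0.1, -2.4]
0.81 [-3.2, 0.1, -2.8]
0.9 [-4.0, 0.1, -3.2]
0.99 [-4.9, 0.1, -3.6]
1.08 [-5.8, 0.1, -3.8]
1.17 [-6.7, 0.1, -4.0]
1.26 [-7.6, 0.1, -4.0]
1.35 [-8.5, 0.1, -4.0]
1.44 [-9.5, 0.1, -4.0]
```

The cover is up to about 0.34 rad on the blade. Carrying on along the arc.

Call:
arm_command([
  [[-0.3, 0, -0.5, 0, 0, 0], [-0.9, 0, -1.2, 0, 0, 0], [-1.6, 0, -1.8, 0, 0, 0], [-2.4, 0, -2.4, 0, 0, 0], [-3.2, 0, -2.8, 0, 0, 0], [-4.0, 0, -3.2, 0, 0, 0], [-4.9, 0, -3.6, 0, 0, 0], [-5.8, 0, -3.8, 0, 0, 0], [-6.7, 0, -4.0, 0, 0, 0], [-7.6, 0, -4.0, 0, 0, 0], [-8.5, 0, -4.0, 0, 0, 0], [-9.5, 0, -4.0, 0, 0, 0]],
])

```text
t: 16.05
tool_pos: [0.4505, -0.0642, 0.352]
tool_rot: [-0.069, 2.338, 0.03]
contact_force: [-1.3, -1.2, -3.6]
opening: 0.0228
grip_force: 99.1
```

```bash
python3 - <<'E'
from h import *
tipnow(); cover('scene'); tipnow(); print(get_obs()['q'].round(2)); arc(np.linspace(1.5,2.28,12),.095)
E
```

```text
tip in slot frame mm [104.05   0.21 110.27] pitch rel panel deg 20.02 yaw -0.04 force F [-2.8 -1.1 -2.6] grip 99.05036330223083 0.02275568910878988 t 16.05
scene cover ang hist 3984 [-2.778 -2.322 -1.927  1.337  1.382]
tip in slot frame mm [106.42  -0.14 112.2 ] pitch rel panel deg 20.23 yaw -0.02 force F [-0.9 -0.1 -0.2] grip 98.94200205802917 0.02285455719731287 t 16.1
[-0.38 -0.53  2.24  0.47  0.73 -2.25]
1.5 [-0.1, 0.1, 0.9]
1.57 [-0.8, 0.1, 1.1]
1.64 [-1.4, 0.1, 1.3]
1.71 [-2.1, 0.1, 1.5]
1.78 [-2.7, 0.1, 1.8]
1.85 [-3.3, 0.1, 2.1]
1.93 [-3.8, 0.1, 2.5]
2.0 [-4.4, 0.1, 2.9]
2.07 [-4.9, 0.1, 3.4]
2.14 [-5.3, 0.1, 3.8]
2.21 [-5.8, 0.1, 4.4]
2.28 [-6.2, 0.1, 4.9]
```

Call:
arm_command([
  [[-0.3, 0.1, 0.5, 0, 0, 0], [-0.8, 0.1, 1.0, 0, 0, 0], [-1.4, 0.1, 1.3, 0, 0, 0], [-2.1, 0.1, 1.5, 0, 0, 0], [-2.7, 0.1, 1.8, 0, 0, 0], [-3.3, 0.1, 2.1, 0, 0, 0], [-3.8, 0.1, 2.5, 0, 0, 0], [-4.4, 0.1, 2.9, 0, 0, 0], [-4.9, 0.1, 3.4, 0, 0, 0], [-5.3, 0.1, 3.8, 0, 0, 0], [-5.8, 0.1, 4.3, 0, 0, 0], [-5.8, 0.1, 4.3, 0, 0, 0]],
])

```text
t: 17.1
tool_pos: [0.522, -0.0591, 0.3638]
tool_rot: [-0.069, 2.336, 0.03]
contact_force: [0.8, 0.1, -1.6]
opening: 0.0233
grip_force: 98.9
```

```bash
python3 - <<'E'
from h import *
tipnow(); cover('scene'); cover('top'); tipnow(); arc([2.2,2.25,2.3],.095)
E
```

```text
tip in slot frame mm [173.78   1.03  89.68] pitch rel panel deg 20.11 yaw -0.04 force F [-0.   0.1 -1.8] grip 98.92728567123413 0.02326906332453189 t 17.1
scene cover ang hist 3679 [-2.78  -2.365 -1.988  2.12   2.165]
top cover ang hist 1690 [-2.798 -1.024  1.951  2.119  2.148]
tip in slot frame mm [173.02   1.1   89.77] pitch rel panel deg 20.08 yaw -0.03 force F [-1.3  0.1 -0.8] grip 98.92584085464478 0.02321088398805314 t 17.2
2.2 [-0.3, -0.1, -0.1]
2.25 [-0.6, -0.1, 0.3]
2.3 [-0.8, -0.1, 0.6]
```

Call:
arm_command([
  [[-0.3, 0, 0.1, 0, 0, 0], [-0.5, 0, 0.3, 0, 0, 0], [-0.8, 0, 0.6, 0, 0, 0], [-1.1, 0, 0.8, 0, 0, 0], [-1.1, 0, 0.8, 0, 0, 0], [-1.1, 0, 0.8, 0, 0, 0]],
])

```text
t: 17.7
tool_pos: [0.5327, -0.0584, 0.3623]
tool_rot: [-0.07, 2.346, 0.032]
contact_force: [-15.0, -2.3, -2.1]
opening: 0.0228
grip_force: 100.8
```

```bash
python3 - <<'E'
from h import *
tipnow(); cover('scene'); cover('top'); tipnow()
E
```

```text
tip in slot frame mm [181.43   1.4   82.22] pitch rel panel deg 19.52 yaw -0.06 force F [-14.5  -1.4   4.7] grip 100.82406163215637 0.02283137416744644 t 17.7
scene cover ang hist 3613 [-2.779 -2.372 -1.991  2.153  2.201]
top cover ang hist 1675 [-2.787 -0.069  2.067  2.158  2.186]
tip in slot frame mm [181.41   1.39  82.32] pitch rel panel deg 19.53 yaw -0.06 force F [-15.6  -1.9   4.5] grip 100.80355167388916 0.023133665541563705 t 17.8
```

The cover is against its stop (15 N reaction). Backing the blade out.

```bash
python3 - <<'E'
from h import *
o=get_obs();R0=R.from_rotvec(o['tool_rot']); print('retreat',(R0.inv().apply([-.15,-.0,0])*100).round(1))
G=frame(np.radians(19.2),0)
g=np.array([.411,-.305,.13]); goto(g,tool(G))
E
```

```text
retreat [ 10.5   0.9 -10.7]
t 17.8 shift cm [ 15.06 -23.9   -4.31] rot [-0.1076  0.7896 -0.2607] rows 6.8529429217736935 6.7080591532440375
```

Call:
arm_command([
  [[2.0, 0.2, -2.0, 0, 0, 0], [4.5, 0.4, -4.6, 0, 0, 0], [7.5, 0.6, -7.6, 0, 0, 0], [10.5, 0.9, -10.7, 0, 0, 0], [10.5, 0.9, -10.7, 0, 0, 0], [10.5, 0.9, -10.7, 0, 0, 0]],
])

```text
t: 18.3
tool_pos: [0.3824, -0.0581, 0.3654]
tool_rot: [-0.069, 2.332, 0.026]
contact_force: [0.0, -0.2, -1.2]
opening: 0.0231
grip_force: 99.5
```

```bash
python3 - <<'E'
from h import *
cover('scene')
G=frame(np.radians(19.2),0)
g=np.array([.411,-.305,.13]); goto(g,tool(G));print(get_obs()['q'].round(2))
E
```

```text
scene cover ang hist 3623 [-2.782 -2.383 -1.996  2.157  2.203]
t 18.35 shift cm [  4.97 -24.78   6.56] rot [-0.1132  0.8018 -0.2609] rows 6.26148316840701 6.806417583978388
[-0.44 -0.8   2.37  0.46  0.88 -2.24]
```

Call:
arm_command([
  [[5.0, -24.8, 6.6, -0.113, 0.802, -0.261], [5.0, -24.8, 6.6, -0.113, 0.802, -0.261], [5.0, -24.8, 6.6, -0.113, 0.802, -0.261], [5.0, -24.8, 6.6, -0.113, 0.802, -0.261], [5.0, -24.8, 6.6, -0.113, 0.802, -0.261], [5.0, -24.8, 6.6, -0.113, 0.802, -0.261], [5.0, -24.8, 6.6, -0.113, 0.802, -0.261], [5.0, -24.8, 6.6, -0.113, 0.802, -0.261], [5.0, -24.8, 6.6, -0.113, 0.802, -0.261], [5.0, -24.8, 6.6, -0.113, 0.802, -0.261], [5.0, -24.8, 6.6, -0.113, 0.802, -0.261]],
])

```text
t: 19.27
tool_pos: [0.4121, -0.3043, 0.2826]
tool_rot: [0.527, -3.095, -0.003]
contact_force: [0.0, -0.5, -1.5]
opening: 0.0231
grip_force: 99.4
```

```bash
python3 - <<'E'
from h import *
inhand()
G=frame(np.radians(19.2),0)
goto(np.array([.411,-.305,.184]),tool(G),0); print(get_obs()['tool_pos'])
E
```

```text
top plane z=0.0516x+-0.0063y+0.1621 10402 rms 0.0006
x 0.012 0.0933
0.03 y -0.0110 0.0125
0.04 y -0.0108 0.0123
0.05 y -0.0109 0.0124
0.06 y -0.0111 0.0126
0.07 y -0.0110 0.0127
0.08 y -0.0110 0.0128
0.09 y -0.0108 0.0126
t 19.32 shift cm [ 0.09 -0.07  9.88] rot [ 0.0021 -0.0022  0.0024] rows 2.370156231034358 0.03085649067179754
[ 0.41189298 -0.3041353   0.2828277 ]
```

Call:
arm_command([
  [[0, 0, 3, 0, 0.05, 0], [0, 0, 6, 0, 0.05, 0], [0, 0, 8, 0, 0.05, 0], [0, 0, 9, 0, 0.05, 0], [0, 0, 9.6, 0, 0.05, 0], [0, 0, 9.9, 0, 0.05, 0], [0, 0, 9.9, 0, 0.05, 0], [0, 0, 9.9, 0, 0.05, 0]],
])

```text
t: 19.98
tool_pos: [0.4117, -0.3053, 0.185]
tool_rot: [0.518, -3.046, 0.013]
contact_force: [0.1, -0.8, -0.7]
opening: 0.0232
grip_force: 99.5
```

```bash
python3 -c "
from h import *
get_image('top');o=get_obs();print(o['tool_pos'],o['contact_force'])"
```

```text
[ 0.41171999 -0.30533868  0.18508161] [ 0.59107532 -0.16694221 -1.29646104]
```

Call:
arm_command([
  [[0, 0, 0.1, 0, 0, 0], [0, 0, 0.2, 0, 0, 0], [0, 0, 0.2, 0, 0, 0]],
])

```text
t: 20.28
tool_pos: [0.4112, -0.3051, 0.182]
tool_rot: [0.517, -3.045, 0.011]
contact_force: [1.0, 0.3, -0.1]
opening: 0.0232
grip_force: 99.7
```

Call:
arm_command([
  [[0, 0, 0, 0, 0, 0], [0, 0, 0, 0, 0, 0], [0, 0, 0, 0, 0, 0], [0, 0, 0, 0, 0, 0], [0, 0, 0, 0, 0, 0], [0, 0, 0, 0, 0, 0]],
], gripper=-0.2)

```text
t: 20.78
tool_pos: [0.411, -0.3048, 0.1815]
tool_rot: [0.517, -3.045, 0.01]
contact_force: [0.1, -0.1, 0.3]
opening: 0.0513
grip_force: 0.0
```

Call:
arm_command([
  [[0, 0, -1, 0, 0, 0], [0, 0, -3, 0, 0, 0], [0, 0, -6, 0, 0, 0], [0, 0, -10, 0, 0, 0], [0, 0, -14, 0, 0, 0], [0, 0, -16, 0, 0, 0], [0, 0, -16, 0, 0, 0], [0, 0, -16, 0, 0, 0]],
])

```text
t: 21.45
tool_pos: [0.4196, -0.3026, 0.3439]
tool_rot: [0.518, -3.047, 0.015]
contact_force: [-0.2, 1.3, -0.2]
opening: 0.0516
grip_force: 0.0
```

```bash
python3 - <<'E'
from h import *
cover('scene'); im,d,c=snap('wrist'); W=cloud(d,c)
hsv=cv2.cvtColor(im,cv2.COLOR_BGR2HSV)
k=np.zeros((480,640),bool); k[60:310,290:360]=1; k&=(W[...,2]>.005)&(W[...,2]<.04)
print('pry heights',np.percentile(W[k][:,2],[5,50,95]).round(4))
top=snap('top')[0]
D=None
a=cv2.resize(im,(480,360));b=cv2.resize(top[130:330,120:480],(648,360))
cv2.imwrite('pics/end.png',cv2.resize(np.hstack([a,b]),None,fx=.7,fy=.7)); print(get_obs()['contact_force'],get_obs()['opening'])
E
```

```text
scene cover ang hist 3625 [-2.781 -2.377 -1.996  2.156  2.202]
pry heights [0.0106 0.0192 0.021 ]
[ 0.00165279 -0.81186172  0.12525293] 0.05121938082338165
```

View pics/end.png

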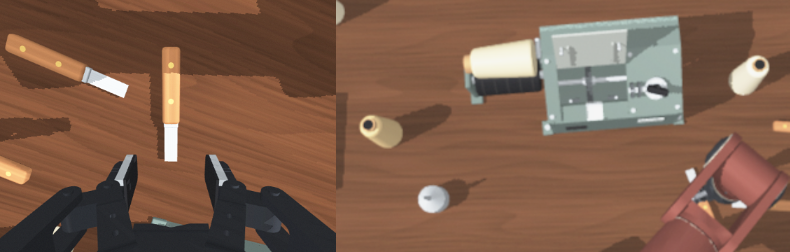

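The pry lies flat at (171,105) in the left half. In the right half the cover stands open at (590,50) with the gears visible, and the cones and oil can are where they were.

```bash
python3 -c "
from station import *
print(finish_job())"
```

```text
the job is handed in; nothing more can be done
None
```

The job is handed in, though no verdict came back: the bolt is in the cam's notch, the cover was levered open with the blade and swung back to its stop, the pry lies flat on the bench, and the cones and oil can look undisturbed.

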